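# Slide the tall bottle home into its bay beside the sink

### The job

Push the tall bottle across the tile and fully home into its low steel bay, until it stands upright against the back wall of the bay. Push it gently and low on its body so that it slides without tipping; do not pinch, lift or carry it. Leave everything else where it stands, and finish clear of the bottle.

Things in the scene. Friction and masses are not known exactly. Their poses are not given: they have to be found in the camera images.
- tall_bottle: the only tall bottle: white, paper band, round, 60 mm across up to 140 mm height, then a neck and grey cap, 227 mm tall, 0.3 to 0.55 kg. Stands loose. Origin: centre of its underside; z: its long axis. It slides when pushed below about 40 mm and tips when pushed much higher; a gripper pointing straight down meets it with its body first, high up, so lean it until the fingertips lead.
- bay: low U-shaped dark steel fence, 22 mm high, no floor, fixed to the tile. Origin: on the tile, where the bottle axis stands when centred and touching the back wall. +x points into the bay (away from the robot, within 0.25 rad), y across, z up. Back wall face at x = +30 mm; side walls 84 mm apart inside, ending at x = -10 mm, then flaring to 108 mm apart at the open mouth at x = -36 mm.
- tumbler: bystander, loose: plain open plastic tumbler, 72 mm across the rim, 105 mm tall. Origin: centre of its underside. Stays where it is.
- ramekin: bystander, loose: low white ceramic ramekin, 86 mm across, 48 mm tall. Origin: centre of its underside. Stays where it is.
- bowl: bystander, loose: small round wooden bowl, 124 mm across, 50 mm tall. Origin: centre of its underside. Stays where it is.
- jar: bystander, loose: squat white jar with a steel lid, 68 mm across, 85 mm tall (short: not the tall bottle). Origin: centre of its underside. Stays where it is.
- scraper: bystander, loose: flat dish scraper, about 210 mm long along its own x, 75 mm wide blade at +x, 10 mm thick. Origin: centre of its underside near its middle (handle end 105 mm behind it, blade end 105 mm ahead). Stays where it is.

How it is judged:
By the outcome, as a careful person would: the job done as asked, in the order asked, and still so for the second after the job is handed in, with the robot touching nothing.
It also fails if it takes over 45 s, if anything falls off the work surface, if the arm or the gripper's body presses on something with over 40 N, if the wrist force passes 120 N, or if a joint passes its speed limit or range.

### The arm

A 6-joint arm with a two-finger parallel gripper is mounted at the origin on the work surface. World frame = base frame: x ahead of the robot, y to its left, z up, the work surface at z = 0. Lengths are in mm, angles in rad, forces in N, time in s.
With the tool pointing down it reaches from about 275 to 725 mm from the base axis. Payload 5.6 kg.
Tool frame: the origin (TCP) lies midway between the tips of the shut fingers; the grasp point (between the pads) lies r.tcp_to_grasp behind it (r.tcp_to_grasp is the distance from the TCP to the grasp point, in mm); z points along the fingers, y is the line along which they close (so a half turn about z gives the same grasp; the last joint's range is limited). The gripper opens to 85 mm and grips with 20 to 120 N. Pads are 22 mm wide; open, the fingers measure 114 mm over their backs; the gripper's body (76 mm by 85 mm) begins 54 mm behind the grasp point. The pads swing forward as they close: fully open they stand 13 mm farther back than shut.
Start: joints at [-0.827, 0.255, 0.108, 0, -1.424, -0.285], TCP at [243.597, -493.106, 231.283] pointing down, gripper open.
Joint ranges: [-2.95, 2.95], [-1.21, 1.97], [-1.09, 1.5], [-2.87, 1.71], [-2.94, -0.07], [-3.05, 3.05]. Speed limits (rad/s): [2.57, 2.57, 3.14, 3.14, 3.14, 3.14].

### API

Orientations are given as a rotation vector (axis times angle).
In Python, from station import r gives the robot as it stands. The module is installed in compiled form; this text tells all that it offers.
- The arm moves only by the shell command python3 -m inch 'ROWS'. ROWS is JSON, a list of rows, each an object of numbers: "rx", "ry", "rz": the turn, a rotation vector about the tool's x, y, z each as a share of 180 degrees, from -1 to 1; "x", "y", "z": the shift along the tool's x, y, z each as a share of 25 cm, from -1 to 1; "jaw": the gripper's target within -1 to 1 (fully open at 1, half-way at 0, shut at -1). A call has 1 to 12 rows; each row is the pose to reach, as a shift and turn from the pose commanded when the call began, along the tool's axes at that moment, turning the shorter way round; what a row does not reach only later rows make up. A row lasts 1/10 s, in which the tool goes at most 50 mm and 8.59 degrees, less where a joint would pass 70% of its speed; a pose out of reach is approached as far as the arm can. A call with a number of a shift or a turn outside -1 to 1 is refused whole. A call with a gripper value outside its range is refused whole. The fingers move at their own pace and stop on an object; the grip force is fixed at half the most. Time passes only in rows, so rows that repeat a pose let the fingers close. It gives the time, the measured TCP pose, the force, the opening and the grip force at its end, in the units of the state.
- r.observe(): the state, without advancing time (a new reading comes with each control period).
- r.snapshot(name): name is "side" or "top" or "wrist"; returns a dict with "color" (420x560x3 uint8, blue, green, red), "z_map" (420x560 float32, mm along the optical axis (not along the pixel's ray), 0 where there is no reading), "mtx" (3x3 intrinsics, pixels), "extrinsics" (4x4, takes a point from world to camera coordinates); the wrist camera has in their place "T_tool_cam" (4x4, takes a point from camera to tool coordinates, whose origin is the TCP and whose axes are the flange's). Camera axes: x right, y down, z forward; pixel columns grow to the right and rows downward; lengths in mm; the calibration is good to about 2 mm. A picture is of the moment at which its call begins: read the wrist's pose just before it.
- r.sign_off(): hands the job in; it is judged then, once.
The state is a dict: "clock": time; "qpos": joint angles; "qvel": joint speeds; "effort": joint torques, N m; "ee_pos": TCP position; "tool_rot": TCP orientation; "force": force on the tool from outside, world axes, zero at the start; "wrist_torque": the same for the moment, N m; "opening": finger opening in mm; "finger_force": force on a finger pad.
Only numpy, scipy, OpenCV 4.12 (cv2) and the standard library are available. Lean on these libraries where they do the work, as an engineer would, in place of code of your own. Each camera call takes 0.05 s, during which the arm holds its last target. There are 200 camera calls.

## Working session

There is one attempt and no reset: what is moved stays moved. The work goes in short steps, Python scripts to look and compute and a shell command to move; the robot and the scene stay as the last step left them, time stands still between calls to the robot, and variables do not carry over. Pictures are saved under pics/ and viewed, at most 10 in all, crops included, and the job is handed in when it is done.

```bash
mkdir -p pics; python3 - <<'E'
from station import r
import cv2,numpy as np
o=r.observe(); print({k:np.round(v,3).tolist() if not isinstance(v,dict) else v for k,v in o.items()}, r.tcp_to_grasp)
for n in("top","side"):
    s=r.snapshot(n); cv2.imwrite(f"pics/{n}0.png",s["color"]); np.savez(f"{n}0.npz",**s)
    E=np.array(s["extrinsics"]); print(n,np.round(s["mtx"],1).tolist(),np.round(-E[:3,:3].T@E[:3,3]))
E
```

```text
{'clock': 0.0, 'qpos': [-0.827, 0.256, 0.107, -0.001, -1.424, -0.285], 'qvel': [0.001, -0.001, -0.001, 0.001, -0.001, 0.0], 'effort': [0.0, -38.663, 23.794, 5.365, -0.006, -0.0], 'ee_pos': [243.419, -492.646, 230.386], 'tool_rot': [0.714, -3.059, -0.003], 'force': [0.033, 0.243, 0.754], 'wrist_torque': [-0.038, 0.017, 0.005], 'finger_force': 0.0, 'opening': 85.387} 18.700000000000003
top [[491.9, 0.0, 275.0], [0.0, 491.9, 216.6], [0.0, 0.0, 1.0]] [ 401.   27. 1213.]
side [[509.6, 0.0, 280.3], [0.0, 509.6, 207.0], [0.0, 0.0, 1.0]] [ 82. 610. 728.]
```

View pics/top0.png

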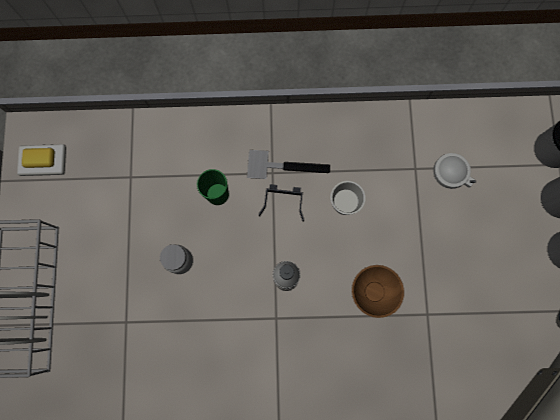

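View pics/side0.png

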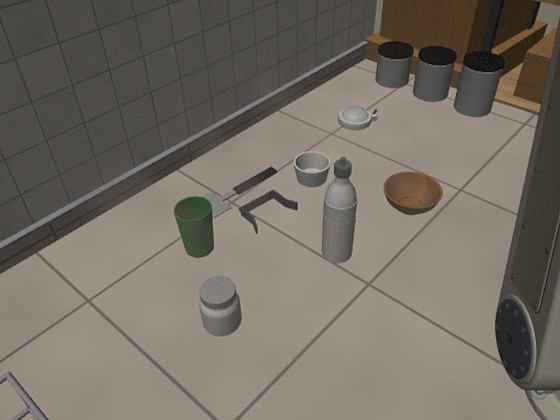

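Top view: the bottle cap is at (287,271). The bay is at about (283,200), with its back wall at v≈190 and its mouth facing the bottle and the robot. The tumbler (213,186) and ramekin (347,197) stand to either side, and the scraper lies behind the bay. Next I measure the bottle and bay.

```bash
cat > h.py <<'E'
import numpy as np,cv2
def world(s):
    z=s["z_map"].astype(float); v,u=np.mgrid[:z.shape[0],:z.shape[1]]
    K=s["mtx"];E=np.array(s["extrinsics"])
    P=np.stack([(u-K[0,2])/K[0,0]*z,(v-K[1,2])/K[1,1]*z,z],-1)
    W=(P-E[:3,3])@E[:3,:3]; W[z==0]=np.nan; return W
def ray(s,uv,h):
    K=s["mtx"];E=np.array(s["extrinsics"]);c=-E[:3,:3].T@E[:3,3]
    d=np.c_[(uv[:,0]-K[0,2])/K[0,0],(uv[:,1]-K[1,2])/K[1,1],np.ones(len(uv))]@E[:3,:3]
    return c+d*((h-c[2])/d[:,2])[:,None]
def circ(p,R=None):
    from scipy.optimize import least_squares
    f=lambda q:np.hypot(p[:,0]-q[0],p[:,1]-q[1])-(R or q[2])
    return least_squares(f,[*np.nanmean(p[:,:2],0),30],loss="soft_l1").x
def bottle(W):
    z=W[...,2]
    return z
E
python3 - <<'E'
from h import *
for n in("top","side"):
    s=dict(np.load(f"{n}0.npz")); W=world(s); c=s["color"].astype(int)
    x,y,z=W[...,0],W[...,1],W[...,2]
    print(n,"floor z",np.nanmedian(z))
    reg=(x>250)&(x<440)&(y>-60)&(y<70)
    cap=reg&(z>190); print("cap",cap.sum(),np.nanmean(W[cap],0).round(1),np.nanmax(z[reg]))
    b=reg&(z>20)&(z<130); print("body",b.sum(),circ(W[b],30.).round(1))
    lo=reg&(z>20)&(z<60); 
    if lo.sum()>10:print("low",lo.sum(),circ(W[lo],30.).round(1))
    for nm,lim in dict(tumbler=(380,580,100,220),ramekin=(400,520,-160,-70),bowl=(180,380,-300,-100),jar=(220,400,180,320)).items():
        m=(x>lim[0])&(x<lim[1])&(y>lim[2])&(y<lim[3])&(z>15)
        print(nm,m.sum(),W[m].min(0).round(),W[m].max(0).round())
    # bay: dark pixels
    g=c.max(-1); f=ray(s,np.c_[np.mgrid[:420,:560][1].ravel(),np.mgrid[:420,:560][0].ravel()].astype(float),20.).reshape(420,560,3)
    m=(g<75)&(f[...,0]>390)&(f[...,0]<500)&(f[...,1]>-60)&(f[...,1]<70)
    cv2.imwrite(f"pics/m_{n}.png",m.astype(np.uint8)*255)
    if n=="top":
        for v in range(180,225,2):
            uu=np.where(m[v])[0]
            if len(uu): 
                br=np.split(uu,np.where(np.diff(uu)>2)[0]+1)
                print(v,[(int(q[0]),int(q[-1]),f[v,q[0],:2].round().tolist(),f[v,q[-1],:2].round().tolist()) for q in br])
t=cv2.imread("pics/top0.png")[150:310,190:390]; cv2.imwrite("pics/c0.png",cv2.resize(t,None,fx=4,fy=3.7,interpolation=2))
E
```

```text
top floor z -0.4230450093916224
cap 0 [nan nan nan] 7.972574078179547<stdin>:7: RuntimeWarning: Mean of empty slice
h.py:14: RuntimeWarning: Mean of empty slice
  return least_squares(f,[*np.nanmean(p[:,:2],0),30],loss="soft_l1").x
Traceback (most recent call last):
  File "h.py", line 14, in circ
    return least_squares(f,[*np.nanmean(p[:,:2],0),30],loss="soft_l1").x
           ~~~~~~~~~~~~~^^^^^^^^^^^^^^^^^^^^^^^^^^^^^^^^^^^^^^^^^^^^^^
ValueError: Initial guess is outside of provided bounds
```

```bash
python3 - <<'E'
from h import *
s=dict(np.load("top0.npz")); W=world(s); print(np.array(s["extrinsics"]).round(3))
for n,u,v in [("cap",288,271),("body",287,285),("bay",285,192),("mouthL",261,215),("mouthR",303,220),("tumb",213,186),("ram",347,197),("bowl",377,291),("jar",176,259)]: print(n,W[v,u].round(), ray(s,np.array([[u,v]],float),0)[0].round())
s=dict(np.load("side0.npz")); W=world(s)
for n,u,v in [("cap",343,165),("body",340,240),("tumb",195,230),("ram",312,170)]: print(n,W[v,u].round(), ray(s,np.array([[u,v]],float),0)[0].round())
E
```

```text
[[-2.600000e-02 -1.000000e+00 -1.800000e-02  5.924600e+01]
 [-9.810000e-01  2.900000e-02 -1.900000e-01  6.231770e+02]
 [ 1.900000e-01  1.300000e-02 -9.820000e-01  1.114034e+03]
 [ 0.000000e+00  0.000000e+00  0.000000e+00  1.000000e+00]]
cap [481.  17. 226.] [499.  15.   0.]
body [457.  19. 163.] [465.  18.   0.]
bay [695.  16.  18.] [699.  16.   0.]
mouthL [641.  78.   1.] [641.  78.   0.]
mouthR [622. -26.  20.] [626. -27.   0.]
tumb [719. 198.   3.] [720. 199.   0.]
ram [ 680. -139.    7.] [ 681. -140.    0.]
bowl [ 445. -199.    5.] [ 445. -200.    0.]
jar [526. 271.  91.] [536. 291.   0.]
cap [477.  23. 216.] [ 645. -225.    0.]
body [460.  42.  64.] [496. -13.   0.]
tumb [674. 207.  77.] [744. 159.   0.]
ram [ 684. -155.    6.] [ 689. -161.   -0.]
```

```bash
python3 - <<'E'
from h import *
for n in("top","side"):
    s=dict(np.load(f"{n}0.npz")); W=world(s); c=s["color"].astype(int)
    x,y,z=W[...,0],W[...,1],W[...,2]
    reg=(x>400)&(x<560)&(y>-50)&(y<90)
    cap=reg&(z>205); print(n,"cap",cap.sum(),circ(W[cap]).round(1),W[cap].min(0).round(1),W[cap].max(0).round(1))
    b=reg&(z>20)&(z<130); print("body",b.sum(),circ(W[b],30.).round(1),circ(W[b]).round(1))
    lo=reg&(z>10)&(z<60); print("low",lo.sum(),circ(W[lo],30.).round(1) if lo.sum()>9 else'')
    for nm,l in dict(tumbler=(630,780,130,260),ramekin=(600,750,-200,-80),bowl=(350,560,-290,-120),jar=(450,620,220,330)).items():
        m=(x>l[0])&(x<l[1])&(y>l[2])&(y<l[3])&(z>12)
        print(nm,m.sum(),W[m].min(0).round(),W[m].max(0).round())
    g=c.max(-1); v,u=np.mgrid[:420,:560]
    f=ray(s,np.c_[u.ravel(),v.ravel()].astype(float),22.).reshape(420,560,3)
    m=(g<75)&(f[...,0]>600)&(f[...,0]<725)&(f[...,1]>-60)&(f[...,1]<95)&(z>8)&(z<40)
    print("bay px",m.sum())
    q=f[m]
    for a in range(610,725,6):
        k=np.sort(q[(q[:,0]>=a)&(q[:,0]<a+6)][:,1])
        if len(k):
            print(a+3,[(round(t[0]),round(t[-1])) for t in np.split(k,np.where(np.diff(k)>8)[0]+1)])
t=cv2.imread("pics/top0.png")[150:310,190:390]; cv2.imwrite("pics/c0.png",cv2.resize(t,None,fx=4,fy=3.7,interpolation=2))
E
```

```text
top cap 169 [481.1  19.3  10.4] [466.4   4.6 205. ] [494.2  33.1 230.4]
body 43 [481.3  19.1  30. ] [481.3  19.1  30. ]
low 14 [481.3  19.   30. ]
tumbler 678 [664. 151.  12.] [735. 221. 109.]
ramekin 478 [ 628. -178.   12.] [749. -91.  53.]
bowl 1795 [ 383. -255.   12.] [ 504. -132.   56.]
jar 757 [499. 246.  12.] [564. 310.  92.]
bay px 188
619 [(-26, -26)]
625 [(-26, -24)]
631 [(-24, -24)]
637 [(-24, -21), (80, 82)]
643 [(-22, -19), (75, 82)]
649 [(-20, -19), (72, 77)]
655 [(-20, -20), (67, 74)]
661 [(-20, -20), (67, 69)]
667 [(-23, -23), (67, 67)]
673 [(-23, -23), (64, 67)]
679 [(-23, -23), (64, 66)]
685 [(-26, -8), (64, 64)]
691 [(-26, 26), (61, 64)]
697 [(-14, 64)]
703 [(38, 61)]
709 [(41, 48)]
side cap 233 [478.4  23.5  10.6] [464.4   6.8 205. ] [495.   36.6 227.9]
body 1370 [480.5  20.   30. ] [480.4  20.1  29.9]
low 568 [480.5  20.   30. ]
tumbler 1804 [660. 152.  12.] [734. 224. 108.]
ramekin 900 [ 625. -176.   12.] [713. -90.  50.]
bowl 1733 [ 382. -254.   12.] [ 505. -129.   53.]
jar 1952 [497. 252.  12.] [562. 316.  89.]
bay px 392
613 [(-14, -10)]
619 [(-21, -10)]
625 [(-26, -8)]
631 [(-24, -4), (88, 93)]
637 [(-22, -5), (85, 90)]
643 [(-20, -5), (79, 87)]
649 [(-19, -7), (78, 81)]
655 [(-19, -8), (75, 78)]
661 [(-21, -9), (69, 78)]
667 [(-21, -10), (69, 78)]
673 [(-22, -11), (68, 78)]
679 [(-23, 13), (26, 26), (66, 76)]
685 [(-24, 48), (57, 75)]
691 [(-25, 74)]
697 [(6, 71)]
703 [(46, 65)]
```

View pics/c0.png

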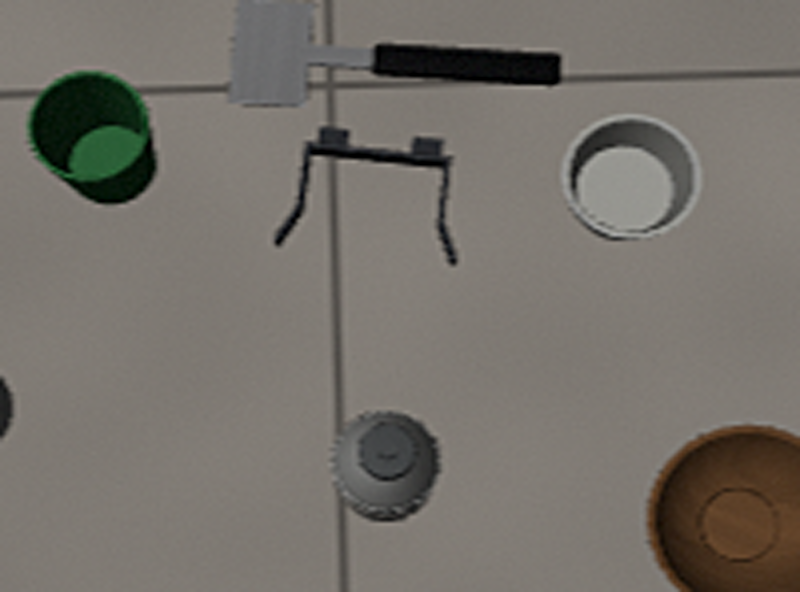

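The crop confirms a clear straight lane from the bottle (385,460) to the bay mouth (365,250). World estimates: bottle (481,19), bay origin about (662,21), yaw about -0.15. A straight push along +x works. I'll push with half-open fingertips and the tool leaned about 50°.

```bash
cat >> h.py <<'E'
from scipy.spatial.transform import Rotation as Ro
def goal(p,phi,yaw=0.):
    "row values from the current pose to TCP p, tool leaned phi (deg) from straight down towards heading yaw"
    from station import r
    o=r.observe(); R0=Ro.from_rotvec(o["tool_rot"]); a=np.radians(phi)
    best=None
    for sg in(1,-1):
        z=np.array([np.sin(a)*np.cos(yaw),np.sin(a)*np.sin(yaw),-np.cos(a)]); y=sg*np.array([-np.sin(yaw),np.cos(yaw),0])
        R=Ro.from_matrix(np.c_[np.cross(y,z),y,z]); d=(R0.inv()*R).as_rotvec()/np.pi
        if best is None or np.linalg.norm(d)<np.linalg.norm(best):best=d
    print("shift",(R0.inv().apply(np.array(p)-o["ee_pos"])/250).round(4),"turn",best.round(4),"q",np.round(o["qpos"],2))
E
python3 -c "
from h import *
goal([400,19,200],50)
goal([320,-240,220],25)
goal([405,19,110],50)"
```

```text
shift [-1.4679  1.5577  0.1245] turn [ 0.0642 -0.2729  0.1364] q [-0.83  0.26  0.11 -0.   -1.42 -0.28]
shift [-0.7222  0.7707  0.0432] turn [ 0.0324 -0.1366  0.1436] q [-0.83  0.26  0.11 -0.   -1.42 -0.28]
shift [-1.4859  1.5483  0.4845] turn [ 0.0642 -0.2729  0.1364] q [-0.83  0.26  0.11 -0.   -1.42 -0.28]
```

```bash
python3 -m inch '[{"x":-0.72,"y":0.77,"z":0.04,"rx":0.03,"ry":-0.14,"rz":0.14,"jaw":0.03},{"x":-0.72,"y":0.77,"z":0.04,"rx":0.03,"ry":-0.14,"rz":0.14,"jaw":0.03},{"x":-0.72,"y":0.77,"z":0.04,"rx":0.03,"ry":-0.14,"rz":0.14,"jaw":0.03},{"x":-0.72,"y":0.77,"z":0.04,"rx":0.03,"ry":-0.14,"rz":0.14,"jaw":0.03},{"x":-0.72,"y":0.77,"z":0.04,"rx":0.03,"ry":-0.14,"rz":0.14,"jaw":0.03},{"x":-0.72,"y":0.77,"z":0.04,"rx":0.03,"ry":-0.14,"rz":0.14,"jaw":0.03},{"x":-0.72,"y":0.77,"z":0.04,"rx":0.03,"ry":-0.14,"rz":0.14,"jaw":0.03},{"x":-0.72,"y":0.77,"z":0.04,"rx":0.03,"ry":-0.14,"rz":0.14,"jaw":0.03},{"x":-0.72,"y":0.77,"z":0.04,"rx":0.03,"ry":-0.14,"rz":0.14,"jaw":0.03}]'; python3 -c "
from h import *
goal([395,19,180],50)"
```

```text
clock: 1.0
ee_pos: [319.8, -241.5, 221.2]
tool_rot: [-0.014, 2.696, 0.011]
force: [0.1, 0.1, 0.2]
opening: 44.0
finger_force: 0.0
shift [-0.2093  1.0374  0.2888] turn [ 0.0037 -0.136   0.0019] q [-0.45 -0.26 -0.43 -0.23 -1.01 -1.03]
```

```bash
python3 -m inch '[{"x":-0.2,"y":1.0,"z":0.29,"rx":0.004,"ry":-0.136,"rz":0.002,"jaw":0.03},{"x":-0.2,"y":1.0,"z":0.29,"rx":0.004,"ry":-0.136,"rz":0.002,"jaw":0.03},{"x":-0.2,"y":1.0,"z":0.29,"rx":0.004,"ry":-0.136,"rz":0.002,"jaw":0.03},{"x":-0.2,"y":1.0,"z":0.29,"rx":0.004,"ry":-0.136,"rz":0.002,"jaw":0.03},{"x":-0.2,"y":1.0,"z":0.29,"rx":0.004,"ry":-0.136,"rz":0.002,"jaw":0.03},{"x":-0.2,"y":1.0,"z":0.29,"rx":0.004,"ry":-0.136,"rz":0.002,"jaw":0.03},{"x":-0.2,"y":1.0,"z":0.29,"rx":0.004,"ry":-0.136,"rz":0.002,"jaw":0.03},{"x":-0.2,"y":1.0,"z":0.29,"rx":0.004,"ry":-0.136,"rz":0.002,"jaw":0.03},{"x":-0.2,"y":1.0,"z":0.29,"rx":0.004,"ry":-0.136,"rz":0.002,"jaw":0.03}]'; python3 -c "
from h import *
goal([410,19.3,22],50)
goal([435,19.3,22],50)"
```

```text
clock: 1.9
ee_pos: [410.8, -31.4, 249.2]
tool_rot: [-0.007, 2.315, 0.017]
force: [0.4, -0.7, -1.0]
opening: 43.8
finger_force: 0.0
shift [0.6709 0.1939 0.6161] turn [ 0.0045 -0.0147 -0.0002] q [ 0.51 -0.62 -1.09  0.84 -0.49 -2.71]
shift [0.6032 0.1928 0.6897] turn [ 0.0045 -0.0147 -0.0002] q [ 0.51 -0.62 -1.09  0.84 -0.49 -2.71]
```

The arm folds tight here: joint 3 is at its limit. I'll lean less (40°) and stay farther out.

```bash
python3 -c "
from h import *
goal([425,19.3,190],40)"
```

```text
shift [0.1359 0.1998 0.2051] turn [0.0045 0.0409 0.0002] q [ 0.51 -0.62 -1.09  0.84 -0.49 -2.71]
```

```bash
python3 -m inch '[{"x":0.13,"y":0.2,"z":0.2,"rx":0.0045,"ry":0.041,"jaw":0.03},{"x":0.13,"y":0.2,"z":0.2,"rx":0.0045,"ry":0.041,"jaw":0.03},{"x":0.13,"y":0.2,"z":0.2,"rx":0.0045,"ry":0.041,"jaw":0.03},{"x":0.13,"y":0.2,"z":0.2,"rx":0.0045,"ry":0.041,"jaw":0.03},{"x":0.13,"y":0.2,"z":0.2,"rx":0.0045,"ry":0.041,"jaw":0.03},{"x":0.13,"y":0.2,"z":0.2,"rx":0.0045,"ry":0.041,"jaw":0.03}]'; python3 -c "
from h import *
goal([430,19.3,18],40)"
```

```text
shift [0.6285 0.1929 0.6858] turn [0.0045 0.0409 0.0002] q [ 0.51 -0.62 -1.09  0.84 -0.49 -2.71]invalid input
```

```bash
python3 -m inch '[{"x":0.13,"y":0.2,"z":0.2,"rx":0.0045,"ry":0.041,"rz":0,"jaw":0.03},{"x":0.13,"y":0.2,"z":0.2,"rx":0.0045,"ry":0.041,"rz":0,"jaw":0.03},{"x":0.13,"y":0.2,"z":0.2,"rx":0.0045,"ry":0.041,"rz":0,"jaw":0.03},{"x":0.13,"y":0.2,"z":0.2,"rx":0.0045,"ry":0.041,"rz":0,"jaw":0.03},{"x":0.13,"y":0.2,"z":0.2,"rx":0.0045,"ry":0.041,"rz":0,"jaw":0.03},{"x":0.13,"y":0.2,"z":0.2,"rx":0.0045,"ry":0.041,"rz":0,"jaw":0.03}]'; python3 -c "
from h import *
goal([430,19.3,18],40)"
```

```text
clock: 2.5
ee_pos: [425.2, 17.9, 195.0]
tool_rot: [-0.001, 2.448, 0.003]
force: [-0.1, -0.2, -0.3]
opening: 43.8
finger_force: 0.0
shift [0.4376 0.0044 0.5566] turn [ 0.0007 -0.0016  0.0001] q [ 0.62 -0.45 -1.09  0.88 -0.5  -2.89]
```

```bash
python3 -m inch '[{"x":0.1,"y":0.004,"z":0.13,"rx":0,"ry":0,"rz":0,"jaw":0.03},{"x":0.2,"y":0.004,"z":0.25,"rx":0,"ry":0,"rz":0,"jaw":0.03},{"x":0.33,"y":0.004,"z":0.42,"rx":0,"ry":0,"rz":0,"jaw":0.03},{"x":0.33,"y":0.004,"z":0.42,"rx":0,"ry":0,"rz":0,"jaw":0.03},{"x":0.33,"y":0.004,"z":0.42,"rx":0,"ry":0,"rz":0,"jaw":0.03},{"x":0.33,"y":0.004,"z":0.42,"rx":0,"ry":0,"rz":0,"jaw":0.03}]'; python3 -c "
from h import *
goal([430,19.3,18],40)"
```

```text
clock: 3.1
ee_pos: [459.3, 7.9, 150.8]
tool_rot: [-0.008, 2.51, 0.02]
force: [-1.1, -0.4, 1.0]
opening: 44.0
finger_force: 0.6
shift [0.4084 0.0405 0.3602] turn [ 0.0051 -0.0212  0.0003] q [ 0.38 -0.26 -1.09  0.96 -0.25 -2.82]
```

```bash
python3 - <<'E'
from station import r
from h import *
s=r.snapshot("side"); cv2.imwrite("pics/side1.png",s["color"])
W=world(s);x,y,z=np.moveaxis(W,-1,0); m=(x>440)&(x<560)&(y>-10)&(y<70)
for a,b in((10,60),(60,120)):
    k=m&(z>a)&(z<b); print(a,k.sum(),circ(W[k],30.)[:2].round(1))
print(np.round(r.observe()["ee_pos"],1))
E
```

```text
10 585 [481.9  19.1]
60 811 [483.9  17.9]
[459.    7.8 150.3]
```

View pics/side1.png

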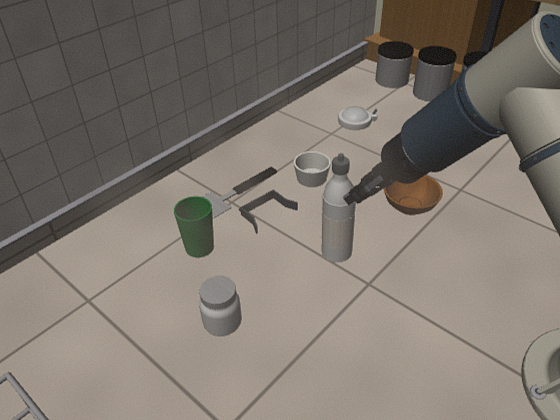

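The straight descent was out of reach, because joint 3 was on its limit. The arm slid forward, and the fingers at (350,198) now just touch the bottle's shoulder and tilt it by about 1–2°. Before moving, I'll fit the arm's kinematics from the recorded poses to find reachable ones.

```bash
cat > k.py <<'E'
import numpy as np
from scipy.optimize import least_squares
from scipy.spatial.transform import Rotation as Ro
import json,itertools
def fk(q,p,s,C=None):
    h,a1,a2,a3,d4,d5,L=p
    R=Ro.from_euler('z',q[0]); t=R.apply([a1,0,0])+[0,0,h]
    R=R*Ro.from_euler('y',q[1]); t=t+R.apply([0,0,a2])
    R=R*Ro.from_euler('y',-q[2]); t=t+R.apply([d4,0,a3])
    R=R*Ro.from_euler('x',s[0]*q[3]); t=t+R.apply([0,d5,0])
    R=R*Ro.from_euler('y',-q[4]); t=t+R.apply([L,0,0])
    R=R*Ro.from_euler('x',s[1]*q[5])
    return t,(R*C if C is not None else R)
lo=np.array([-2.95,-1.21,-1.09,-2.87,-2.94,-3.05]);hi=np.array([2.95,1.97,1.5,1.71,-.07,3.05])
def ik(p,phi,yaw,sg,P,q0=None):
    a=np.radians(phi);z=np.array([np.sin(a)*np.cos(yaw),np.sin(a)*np.sin(yaw),-np.cos(a)]);y=sg*np.array([-np.sin(yaw),np.cos(yaw),0])
    G=Ro.from_matrix(np.c_[np.cross(y,z),y,z]);C=Ro.from_rotvec(P["C"])
    def f(q):
        t,R=fk(q,P["p"],P["s"],C); return np.r_[(t-p)/100,(R.inv()*G).as_rotvec()*2]
    best=None; rng=np.random.default_rng(0)
    for i in range(1 if q0 is not None else 12):
        x0=np.clip(q0 if q0 is not None else rng.uniform(lo,hi)*.7,lo+.01,hi-.01)
        m=least_squares(f,x0,bounds=(lo,hi))
        if best is None or m.cost<best.cost:best=m
    return best.x,np.sqrt(2*best.cost)*100
E
python3 - <<'E'
from k import *
from station import r
o=r.observe()
D=[([-0.827,.255,.108,0,-1.424,-.285],[243.597,-493.106,231.283],[.714,-3.059,-.003]),
([-.45,-.26,-.43,-.23,-1.01,-1.03],[319.8,-241.5,221.2],[-.014,2.696,.011]),
([.51,-.62,-1.09,.84,-.49,-2.71],[410.8,-31.4,249.2],[-.007,2.315,.017]),
([.62,-.45,-1.09,.88,-.5,-2.89],[425.2,17.9,195],[-.001,2.448,.003]),
(list(o["qpos"]),list(o["ee_pos"]),list(o["tool_rot"]))]
for s in itertools.product((1,-1),(1,-1)):
    C=Ro.from_rotvec(D[0][2]); C=fk(D[0][0],[0]*7,s)[1].inv()*C
    rot=[np.degrees((fk(q,[0]*7,s,C)[1].inv()*Ro.from_rotvec(w)).magnitude()) for q,t,w in D]
    m=least_squares(lambda p:np.r_[np.concatenate([fk(q,p,s)[0]-t for q,t,w in D]),(p-[150,0,450,0,450,0,300])*.01],[150,0,450,0,450,0,300])
    print(s,np.round(rot,1),m.x.round(),np.sqrt(np.mean(m.fun[:15]**2)).round(2))
    if max(rot)<4: json.dump(dict(p=list(m.x),s=s,C=list(C.as_rotvec())),open("P.json","w"))
E
```

```text
(1, 1) [  0.  101.2 171.8 156.8 177.4] [-217.  739.  -42.  141. -251. -139. -340.] 41.88
(1, -1) [  0.   26.3  96.3 101.  109.7] [-217.  739.  -42.  141. -251. -139. -340.] 41.88
(-1, 1) [ 0.  85.2 82.1 61.6 69.4] [ 151.    1.  517.    0.  399. -154.  362.] 1.12
(-1, -1) [0.  0.2 0.3 0.2 0.1] [ 151.    1.  517.    0.  399. -154.  362.] 1.12
```

```bash
python3 - <<'E'
from k import *
P=json.load(open("P.json"))
for sg in(1,-1):
  for phi in(20,30,40):
    for yaw in(0,.4,-.4,):
      for p in([430,19,18],[430,19,180],[455,19,18],[635,20,18]):
        q,e=ik(np.array(p),phi,yaw,sg,P); print(sg,phi,yaw,p,q.round(2),round(e,1))
E
```

```text
1 20 0 [430, 19, 18] [ 0.42  0.02 -1.09  0.79 -0.2  -2.75] 0.4
1 20 0 [430, 19, 180] [ 0.57 -0.21 -0.66  0.25 -0.85 -2.28] 0.0
1 20 0 [455, 19, 18] [ 0.4   0.07 -1.03  0.76 -0.2  -2.7 ] 0.0
1 20 0 [635, 20, 18] [ 0.33  0.38 -0.47  0.3  -0.4  -2.16] 0.0
1 20 0.4 [430, 19, 18] [ 0.42  0.05 -0.85  0.02 -0.33 -1.61] 0.0
1 20 0.4 [430, 19, 180] [ 0.42 -0.19 -0.55  0.01 -0.86 -1.59] 0.0
1 20 0.4 [455, 19, 18] [ 0.38  0.1  -0.78 -0.01 -0.35 -1.54] 0.0
1 20 0.4 [635, 20, 18] [ 0.24  0.4  -0.3  -0.1  -0.53 -1.34] 0.0
1 20 -0.4 [430, 19, 18] [ 0.55  0.07 -0.98  0.61 -0.41 -3.05] 11.9
1 20 -0.4 [430, 19, 180] [ 0.67 -0.17 -0.67  0.38 -0.94 -2.85] 0.0
1 20 -0.4 [455, 19, 18] [ 0.51  0.11 -0.94  0.64 -0.4  -3.05] 9.5
1 20 -0.4 [635, 20, 18] [ 0.38  0.4  -0.53  0.58 -0.46 -2.85] 0.0
1 30 0 [430, 19, 18] [ 0.39 -0.01 -1.09  0.72 -0.14 -2.64] 31.6
1 30 0 [430, 19, 180] [ 0.64 -0.33 -0.89  0.52 -0.65 -2.58] 0.0
1 30 0 [455, 19, 18] [ 0.29  0.04 -1.09  0.98 -0.1  -2.81] 28.6
1 30 0 [635, 20, 18] [ 0.17  0.33 -0.76  1.11 -0.07 -2.84] 15.9
1 30 0.4 [430, 19, 18] [ 0.4   0.01 -0.97 -0.06 -0.07 -1.51] 1.7
[... 2935 characters left out ...]
0.4  -1.09  0.88 -0.45  0.27] 6.1
-1 40 0 [455, 19, 18] [-0.12  0.07 -0.76 -1.89 -0.07 -2.73] 14.6
-1 40 0 [635, 20, 18] [-0.19  0.35 -0.53 -2.58 -0.08 -1.99] 22.2
-1 40 0.4 [430, 19, 18] [ 0.02  0.03 -0.73 -1.05 -0.28  2.9 ] 0.0
-1 40 0.4 [430, 19, 180] [ 0.42 -0.38 -0.84  0.03 -0.41  1.53] 0.0
-1 40 0.4 [455, 19, 18] [ 0.03  0.08 -0.68 -1.04 -0.28  2.88] 0.0
-1 40 0.4 [635, 20, 18] [ 0.08  0.35 -0.35 -0.8  -0.28  2.6 ] 0.0
-1 40 -0.4 [430, 19, 18] [-0.36  0.01 -1.04 -2.87 -0.16 -1.87] 15.1
-1 40 -0.4 [430, 19, 180] [ 0.82 -0.29 -1.07  1.   -0.8  -0.38] 0.0
-1 40 -0.4 [455, 19, 18] [-0.33  0.06 -0.98 -2.87 -0.14 -1.89] 17.4
-1 40 -0.4 [635, 20, 18] [-0.22  0.34 -0.59 -2.87 -0.07 -1.98] 26.7
```

```bash
python3 - <<'E'
from k import *
P=json.load(open("P.json"))
for phi in(30,35,40,45,50,55):
  for yaw in(.1,.2,.3,.4):
    out=[]
    for p in([430,10,20],[530,10,20],[635,15,20]):
      q,e=ik(np.array(p),phi,yaw,1,P); out+=[round(e,1),(q[3:].round(2).tolist() if e<1 else '')]
    print(phi,yaw,*out)
# continuity of descent and push
q=np.array([.43,-.38,-.85,.05,-.41,-1.63])
for p in [[425,8,200],[425,8,160],[425,8,120],[425,8,90],[425,8,60],[425,8,40],[425,8,20],[450,8,20],[530,8,20],[635,10,20]]:
    q,e=ik(np.array(p),40,.4,1,P,q); print(p,q.round(2),round(e,1))
E
```

```text
30 0.1 24.9  18.3  10.1 
30 0.2 18.0  10.2  2.4 
30 0.3 9.1  1.1  0.0 [-0.1, -0.22, -1.44]
30 0.4 0.0 [-0.09, -0.09, -1.46] 0.0 [-0.32, -0.24, -1.12] 0.0 [-0.3, -0.33, -1.11]
35 0.1 28.3  24.9  19.6 
35 0.2 19.0  13.7  8.8 
35 0.3 8.7  2.6  0.0 [-0.25, -0.13, -1.27]
35 0.4 0.0 [-0.55, -0.14, -0.92] 0.0 [-0.6, -0.23, -0.8] 0.0 [-0.51, -0.28, -0.88]
40 0.1 14.4  17.3  21.1 
40 0.2 8.7  8.3  8.9 
40 0.3 0.4 [-0.84, -0.07, -0.67] 0.0 [-0.81, -0.12, -0.65] 0.0 [-0.62, -0.13, -0.86]
40 0.4 0.0 [-1.04, -0.3, -0.23] 0.0 [-0.95, -0.29, -0.35] 0.0 [-0.8, -0.29, -0.54]
45 0.1 0.0 [-1.57, -0.13, 0.13] 2.2  10.2 
45 0.2 0.0 [-1.49, -0.24, 0.16] 0.0 [-1.34, -0.16, -0.07] 1.3 
45 0.3 0.0 [-1.42, -0.36, 0.22] 0.0 [-1.33, -0.28, 0.04] 0.0 [-1.1, -0.21, -0.29]
45 0.4 0.0 [-1.35, -0.47, 0.27] 0.0 [-1.29, -0.4, 0.11] 0.0 [-1.13, -0.34, -0.14]
50 0.1 0.0 [-1.98, -0.5, 0.88] 0.0 [-2.06, -0.39, 0.82] 0.0 [-1.89, -0.21, 0.5]
50 0.2 0.0 [-1.8, -0.53, 0.76] 0.0 [-1.83, -0.41, 0.64] 0.0 [-1.66, -0.26, 0.32]
50 0.3 0.0 [-1.67, -0.58, 0.69] 0.0 [-1.67, -0.46, 0.54] 0.0 [-1.53, -0.35, 0.27]
50 0.4 0.0 [-1.55, -0.
[... 237 characters left out ...]
8, -0.78, 1.04] 0.0 [-1.87, -0.65, 0.89] 0.0 [-1.84, -0.51, 0.69]
55 0.4 0.0 [-1.67, -0.81, 0.96] 0.0 [-1.72, -0.69, 0.8] 0.0 [-1.68, -0.57, 0.59]
[425, 8, 200] [ 0.38 -0.41 -0.78 -0.03 -0.5  -1.53] 0.0
[425, 8, 160] [ 0.38 -0.36 -0.87 -0.04 -0.37 -1.52] 0.0
[425, 8, 120] [ 0.38 -0.29 -0.94 -0.06 -0.22 -1.49] 0.0
[425, 8, 90] [ 0.37 -0.22 -0.96 -0.16 -0.13 -1.38] 0.0
[425, 8, 60] [ 0.23 -0.11 -0.83 -0.6  -0.2  -0.85] 0.0
[425, 8, 40] [ 0.1  -0.04 -0.77 -0.85 -0.26 -0.5 ] 0.0
[425, 8, 20] [-0.02  0.02 -0.73 -1.04 -0.31 -0.22] 0.0
[450, 8, 20] [-0.01  0.07 -0.69 -1.03 -0.3  -0.24] 0.0
[530, 8, 20] [ 0.02  0.2  -0.54 -0.96 -0.29 -0.34] 0.0
[635, 10, 20] [ 0.06  0.35 -0.34 -0.8  -0.3  -0.53] 0.0
```

```bash
cat > sim.py <<'E'
from k import *
def sim(ws,q,P):
    ws=np.array(ws,float)
    for a,b in zip(ws,ws[1:]):
        mx=0;em=0
        for t in np.linspace(0,1,11)[1:]:
            w=a+t*(b-a); qn,e=ik(w[:3],w[3],w[4],1,P,q); mx=max(mx,abs(qn-q).max());em=max(em,e);q=qn
        print(b,q.round(2),"err",round(em,1),"maxstep",round(mx,2))
E
python3 - <<'E'
from sim import *
from station import r
P=json.load(open("P.json")); q=np.array(r.observe()["qpos"])
A=[459,8,150,36,0]
sim([A,[425,5,170,38,.2],[400,-20,180,40,.5],[400,-20,150,50,.6],[400,-20,100,55,.4],[410,15,40,55,.1],[425,15,20,55,.1],[635,20,20,55,.1],[635,20,20,55,0.],[635,20,20,55,-.1]],q,P)
print()
sim([A,[425,5,170,38,.2],[400,-60,180,40,.7],[400,-60,120,55,.7],[410,0,60,55,.4],[410,15,25,55,.1],[425,15,20,55,.0],[635,20,20,55,0],],q,P)
E
```

```text
[4.25e+02 5.00e+00 1.70e+02 3.80e+01 2.00e-01] [ 0.49 -0.41 -1.04  0.55 -0.35 -2.32] err 0.3 maxstep 0.06
[400.  -20.  180.   40.    0.5] [ 0.03 -0.34 -0.63 -0.47 -0.69 -0.83] err 0.0 maxstep 0.18
[400.  -20.  150.   50.    0.6] [-0.45 -0.16 -0.58 -0.99 -0.92  0.02] err 0.0 maxstep 0.09
[400.  -20.  100.   55.    0.4] [-0.59 -0.1  -0.74 -1.3  -0.79  0.35] err 0.0 maxstep 0.05
[4.1e+02 1.5e+01 4.0e+01 5.5e+01 1.0e-01] [-0.68  0.07 -1.02 -1.98 -0.68  1.03] err 0.0 maxstep 0.14
[4.25e+02 1.50e+01 2.00e+01 5.50e+01 1.00e-01] [-0.8   0.31 -1.09 -2.14 -0.86  1.4 ] err 0.0 maxstep 0.04
[6.35e+02 2.00e+01 2.00e+01 5.50e+01 1.00e-01] [-0.34  0.41 -0.6  -2.32 -0.5   1.08] err 0.0 maxstep 0.08
[635.  20.  20.  55.   0.] [-0.34  0.42 -0.71 -2.61 -0.56  1.31] err 0.0 maxstep 0.03
[ 6.35e+02  2.00e+01  2.00e+01  5.50e+01 -1.00e-01] [-0.3   0.44 -0.81 -2.87 -0.64  1.47] err 0.1 maxstep 0.03

[4.25e+02 5.00e+00 1.70e+02 3.80e+01 2.00e-01] [ 0.49 -0.41 -1.04  0.55 -0.35 -2.32] err 0.3 maxstep 0.06
[400.  -60.  180.   40.    0.7] [-0.37 -0.15 -0.42 -0.71 -1.04 -0.21] err 0.0 maxstep 0.32
[400.  -60.  120.   55.    0.7] [-0.74  0.08 -0.52 -1.1  -1.14  0.46] err 0.0 maxstep 0.07
[4.1e+02 0.0e+00 6.0e+01 5.5e+01 4.0e-01] [-0.62  0.05 -0.79 -1.48 -0.78  0.63] err 0.0 maxstep 0.06
[4.1e+02 1.5e+01 2.5e+01 5.5e+01 1.0e-01] [-0.81  0.25 -1.09 -2.07 -0.83  1.32] err 0.2 maxstep 0.13
[425.  15.  20.  55.   0.] [-0.71  0.21 -1.09 -2.23 -0.74  1.29] err 8.2 maxstep 0.02
[635.  20.  20.  55.   0.] [-0.34  0.42 -0.71 -2.61 -0.56  1.31] err 5.3 maxstep 0.1
```

```bash
python3 - <<'E'
from sim import *
from station import r
P=json.load(open("P.json")); q=np.array(r.observe()["qpos"])
for y,ph in((.15,52),(.2,50)):
  sim([[459,8,150,36,0],[425,5,170,38,.2],[400,-20,180,40,.5],[400,-20,150,50,.6],[400,-20,100,ph,.4],[415,13,40,ph,y],[428,13,20,ph,y],[635,17,20,ph,y]],q,P)
for q in([-.68,.07,-1.02,-1.98,-.68,1.03],[-.34,.41,-.6,-2.32,-.5,1.08],[-.59,-.1,-.74,-1.3,-.79,.35]):
    p=list(P["p"]);a=fk(q,p[:6]+[0],P["s"])[0];b=fk(q,p[:5]+[0,0],P["s"])[0];c=fk(q,p[:3]+[0]*4,P["s"])[0];print(a.round(),b.round(),c.round())
from h import goal
goal([425,5,170],38,.2)
E
```

```text
[4.25e+02 5.00e+00 1.70e+02 3.80e+01 2.00e-01] [ 0.49 -0.41 -1.04  0.55 -0.35 -2.32] err 0.3 maxstep 0.06
[400.  -20.  180.   40.    0.5] [ 0.03 -0.34 -0.63 -0.47 -0.69 -0.83] err 0.0 maxstep 0.18
[400.  -20.  150.   50.    0.6] [-0.45 -0.16 -0.58 -0.99 -0.92  0.02] err 0.0 maxstep 0.09
[400.  -20.  100.   52.    0.4] [-0.47 -0.14 -0.73 -1.2  -0.7   0.16] err 0.0 maxstep 0.03
[4.15e+02 1.30e+01 4.00e+01 5.20e+01 1.50e-01] [-0.49 -0.   -0.9  -1.81 -0.5   0.7 ] err 0.0 maxstep 0.12
[4.28e+02 1.30e+01 2.00e+01 5.20e+01 1.50e-01] [-0.61  0.15 -0.94 -1.97 -0.63  1.  ] err 0.0 maxstep 0.03
[6.35e+02 1.70e+01 2.00e+01 5.20e+01 1.50e-01] [-0.24  0.37 -0.47 -1.98 -0.33  0.68] err 0.0 maxstep 0.07
[4.25e+02 5.00e+00 1.70e+02 3.80e+01 2.00e-01] [ 0.49 -0.41 -1.04  0.55 -0.35 -2.32] err 0.3 maxstep 0.06
[400.  -20.  180.   40.    0.5] [ 0.03 -0.34 -0.63 -0.47 -0.69 -0.83] err 0.0 maxstep 0.18
[400.  -20.  150.   50.    0.6] [-0.45 -0.16 -0.58 -0.99 -0.92  0.02] err 0.0 maxstep 0.09
[400.  -20.  100.   50.    0.4] [-0.37 -0.17 -0.72 -1.12 -0.63  0.02] err 0.0 maxstep 0.03
[4.15e+02 1.30e+01 4.00e+01 5.00e+01 2.00e-01] [-0.36 -0.03 -0.84 -1.65 -0.42  0.47] err 0.0 maxstep 0.1
[4.28e+02 1.30e+01 2.00e+01 5.00e+01 2.00e-01] [-0.49  0.1  -0.87 -1.81 -0.52  0.77] err 0.0 maxstep 0.03
[6.35e+02 1.70e+01 2.00e+01 5.00e+01 2.00e-01] [-0.14  0.35 -0.4  -1.67 -0.26  0.32] err 0.0 maxstep 0.09
[114. -13. 248.] [ 173. -140.  313.] [ 29. -23. 667.]
[341.  -9. 228.] [ 396. -140.  288.] [195. -69. 626.]
[ 128. -135.  309.] [ 224. -150.  428.] [-42.  28. 666.]
shift [ 0.0633 -0.0089 -0.1439] turn [-0.0333 -0.01   -0.0503] q [ 0.38 -0.26 -1.09  0.96 -0.25 -2.82]
```

```bash
python3 -m inch '[{"x":0.006,"y":-0.001,"z":-0.014,"rx":-0.003,"ry":-0.001,"rz":-0.005,"jaw":0.03},{"x":0.012,"y":-0.002,"z":-0.028,"rx":-0.006,"ry":-0.002,"rz":-0.01,"jaw":0.03},{"x":0.018,"y":-0.003,"z":-0.042,"rx":-0.01,"ry":-0.003,"rz":-0.015,"jaw":0.03},{"x":0.03,"y":-0.005,"z":-0.07,"rx":-0.016,"ry":-0.005,"rz":-0.025,"jaw":0.0},{"x":0.045,"y":-0.007,"z":-0.1,"rx":-0.024,"ry":-0.007,"rz":-0.037,"jaw":-0.1},{"x":0.063,"y":-0.009,"z":-0.144,"rx":-0.033,"ry":-0.01,"rz":-0.05,"jaw":-0.15},{"x":0.063,"y":-0.009,"z":-0.144,"rx":-0.033,"ry":-0.01,"rz":-0.05,"jaw":-0.15}]'; python3 -c "
from h import *
goal([400,-20,180],40,.5)
from station import r
s=r.snapshot('side'); W=world(s);x,y,z=np.moveaxis(W,-1,0); m=(x>440)&(x<560)&(y>-10)&(y<70)
for a,b in((10,60),(60,120)):
    k=m&(z>a)&(z<b); print(a,k.sum(),circ(W[k],30.)[:2].round(1))
"
```

```text
clock: 3.85
ee_pos: [424.1, 5.6, 170.4]
tool_rot: [-0.248, 2.467, 0.087]
force: [-0.1, -0.2, -0.9]
opening: 36.2
finger_force: 0.0
shift [ 0.0665 -0.081  -0.1012] turn [-0.0597 -0.0106 -0.0743] q [ 0.5  -0.41 -1.04  0.54 -0.35 -2.32]
10 564 [480.6  19.9]
60 778 [480.5  19.9]
```

The bottle is upright again at its original spot. I'll continue around to the other wrist posture.

```bash
python3 -m inch '[{"x":0.033,"y":-0.04,"z":-0.05,"rx":-0.03,"ry":-0.005,"rz":-0.037,"jaw":-0.15},{"x":0.0665,"y":-0.08,"z":-0.1,"rx":-0.06,"ry":-0.01,"rz":-0.074,"jaw":-0.15},{"x":0.0665,"y":-0.08,"z":-0.1,"rx":-0.06,"ry":-0.01,"rz":-0.074,"jaw":-0.15},{"x":0.0665,"y":-0.08,"z":-0.1,"rx":-0.06,"ry":-0.01,"rz":-0.074,"jaw":-0.15},{"x":0.0665,"y":-0.08,"z":-0.1,"rx":-0.06,"ry":-0.01,"rz":-0.074,"jaw":-0.15},{"x":0.0665,"y":-0.08,"z":-0.1,"rx":-0.06,"ry":-0.01,"rz":-0.074,"jaw":-0.15},{"x":0.0665,"y":-0.08,"z":-0.1,"rx":-0.06,"ry":-0.01,"rz":-0.074,"jaw":-0.15}]'; python3 - <<'E'
from h import *
goal([405,-15,130],45,.5)
from sim import *
from station import r
P=json.load(open("P.json")); q=np.array(r.observe()["qpos"])
sim([[400,-20,180,40,.5],[405,-15,130,45,.5],[425,9,60,45,.3],[428,10,18,45,.3],[530,10,18,45,.3],[635,15,18,45,.3],[635,17,18,47,.2]],q,P)
E
```

```text
clock: 4.6
ee_pos: [401.0, -20.3, 178.8]
tool_rot: [-0.607, 2.385, 0.221]
force: [-0.6, -1.4, -0.1]
opening: 36.3
finger_force: 0.0
shift [0.1062 0.0106 0.1655] turn [ 0.0001 -0.0292 -0.0005] q [ 0.03 -0.33 -0.63 -0.47 -0.69 -0.83]
[405.  -15.  130.   45.    0.5] [-0.17 -0.23 -0.66 -0.82 -0.64 -0.35] err 0.0 maxstep 0.06
[4.25e+02 9.00e+00 6.00e+01 4.50e+01 3.00e-01] [ 0.23 -0.12 -0.86 -0.81 -0.08 -0.71] err 1.0 maxstep 0.11
[4.28e+02 1.00e+01 1.80e+01 4.50e+01 3.00e-01] [-0.23  0.05 -0.76 -1.44 -0.37  0.25] err 0.0 maxstep 0.18
[5.3e+02 1.0e+01 1.8e+01 4.5e+01 3.0e-01] [-0.11  0.2  -0.56 -1.35 -0.29  0.06] err 0.0 maxstep 0.03
[6.35e+02 1.50e+01 1.80e+01 4.50e+01 3.00e-01] [ 0.02  0.34 -0.36 -1.11 -0.22 -0.27] err 0.0 maxstep 0.04
[6.35e+02 1.70e+01 1.80e+01 4.70e+01 2.00e-01] [ 0.02  0.34 -0.38 -1.29 -0.13 -0.16] err 0.0 maxstep 0.02
```

```bash
python3 -m inch '[{"x":0.106,"y":0.01,"z":0.166,"rx":0,"ry":-0.029,"rz":0,"jaw":-0.15},{"x":0.106,"y":0.01,"z":0.166,"rx":0,"ry":-0.029,"rz":0,"jaw":-0.15},{"x":0.106,"y":0.01,"z":0.166,"rx":0,"ry":-0.029,"rz":0,"jaw":-0.15},{"x":0.106,"y":0.01,"z":0.166,"rx":0,"ry":-0.029,"rz":0,"jaw":-0.15}]'; python3 -c "
from h import *
goal([415,0,30],45,.5)"
```

```text
clock: 5.0
ee_pos: [404.3, -16.0, 128.3]
tool_rot: [-0.58, 2.302, 0.244]
force: [-0.2, 0.1, 0.1]
opening: 36.1
finger_force: 0.0
shift [0.2286 0.0344 0.3273] turn [-0.0003 -0.0014 -0.0019] q [-0.17 -0.22 -0.66 -0.81 -0.64 -0.36]
```

```bash
python3 -m inch '[{"x":0.06,"y":0.01,"z":0.08,"rx":0,"ry":-0.001,"rz":-0.001,"jaw":-0.15},{"x":0.12,"y":0.02,"z":0.16,"rx":0,"ry":-0.001,"rz":-0.002,"jaw":-0.15},{"x":0.18,"y":0.03,"z":0.25,"rx":0,"ry":-0.001,"rz":-0.002,"jaw":-0.15},{"x":0.228,"y":0.034,"z":0.327,"rx":0,"ry":-0.001,"rz":-0.002,"jaw":-0.15},{"x":0.228,"y":0.034,"z":0.327,"rx":0,"ry":-0.001,"rz":-0.002,"jaw":-0.15},{"x":0.228,"y":0.034,"z":0.327,"rx":0,"ry":-0.001,"rz":-0.002,"jaw":-0.15}]'; python3 -c "
from h import *
goal([426,11,18],45,.3)"
```

```text
clock: 5.6
ee_pos: [416.2, 0.8, 32.2]
tool_rot: [-0.591, 2.293, 0.242]
force: [0.2, 0.5, 0.1]
opening: 35.9
finger_force: 0.0
shift [0.002  0.017  0.0783] turn [0.0452 0.0005 0.0462] q [-0.34  0.05 -0.7  -1.22 -0.59  0.26]
```

```bash
python3 -m inch '[{"x":0.001,"y":0.008,"z":0.039,"rx":0.0226,"ry":0,"rz":0.023,"jaw":-0.15},{"x":0.002,"y":0.017,"z":0.078,"rx":0.0452,"ry":0,"rz":0.046,"jaw":-0.15},{"x":0.002,"y":0.017,"z":0.078,"rx":0.0452,"ry":0,"rz":0.046,"jaw":-0.15},{"x":0.002,"y":0.017,"z":0.078,"rx":0.0452,"ry":0,"rz":0.046,"jaw":-0.15}]'; python3 - <<'E'
from h import *
goal([476,11,18],45,.3)
from station import r
s=r.snapshot('side'); cv2.imwrite("pics/side2.png",s["color"][120:330,180:480])
E
```

```text
clock: 6.0
ee_pos: [426.7, 11.9, 19.7]
tool_rot: [-0.358, 2.327, 0.146]
force: [0.6, -0.7, -0.5]
opening: 36.6
finger_force: 0.0
shift [-0.1266 -0.0626  0.1381] turn [0.0003 0.002  0.0016] q [-0.23  0.04 -0.76 -1.44 -0.38  0.25]
```

View pics/side2.png

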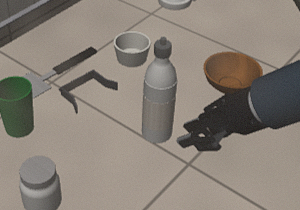

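The fingertips sit low behind the bottle at crop (185,140), and the body is well back. I'll push slowly in straight steps of about 4 mm.

```bash
python3 -m inch '[{"x":-0.0105,"y":-0.005,"z":0.0115,"rx":0,"ry":0.001,"rz":0.001,"jaw":-0.15},{"x":-0.021,"y":-0.0104,"z":0.023,"rx":0,"ry":0.001,"rz":0.001,"jaw":-0.15},{"x":-0.0315,"y":-0.0156,"z":0.0345,"rx":0,"ry":0.001,"rz":0.001,"jaw":-0.15},{"x":-0.042,"y":-0.0208,"z":0.046,"rx":0,"ry":0.001,"rz":0.001,"jaw":-0.15},{"x":-0.0527,"y":-0.026,"z":0.0575,"rx":0,"ry":0.001,"rz":0.001,"jaw":-0.15},{"x":-0.0633,"y":-0.0313,"z":0.069,"rx":0,"ry":0.001,"rz":0.001,"jaw":-0.15},{"x":-0.0738,"y":-0.0365,"z":0.0805,"rx":0,"ry":0.001,"rz":0.001,"jaw":-0.15},{"x":-0.0844,"y":-0.0417,"z":0.092,"rx":0,"ry":0.001,"rz":0.001,"jaw":-0.15},{"x":-0.095,"y":-0.047,"z":0.1036,"rx":0,"ry":0.001,"rz":0.001,"jaw":-0.15},{"x":-0.1055,"y":-0.052,"z":0.115,"rx":0,"ry":0.001,"rz":0.001,"jaw":-0.15},{"x":-0.116,"y":-0.0574,"z":0.1266,"rx":0,"ry":0.001,"rz":0.001,"jaw":-0.15},{"x":-0.1266,"y":-0.0626,"z":0.1381,"rx":0,"ry":0.001,"rz":0.001,"jaw":-0.15}]'; cat > look.py <<'E'
from h import *
from station import r
def look():
    s=r.snapshot('side'); W=world(s);x,y,z=np.moveaxis(W,-1,0); c=s["color"].astype(int)
    e=r.observe()["ee_pos"]; m=(x>e[0]+12)&(x<e[0]+110)&(y>-25)&(y<80)&(c.min(-1)>70)
    for a,b in((28,65),(65,130)):
        k=m&(z>a)&(z<b); print(a,k.sum(),circ(W[k],30.)[:2].round(1))
    return s
E
python3 -c "
from look import *
look(); goal([530,12,18],45,.3)"
```

```text
clock: 7.25
ee_pos: [475.8, 10.5, 16.2]
tool_rot: [-0.351, 2.334, 0.147]
force: [-5.3, -0.0, 4.2]
opening: 36.0
finger_force: 2.5
28 176 [503.   18.5]
65 361 [502.7  18.4]
shift [-0.1502 -0.0565  0.1415] turn [-0.0002  0.0003 -0.0005] q [-0.18  0.13 -0.66 -1.42 -0.33  0.19]
```

```bash
python3 -m inch '[{"x":-0.0125,"y":-0.0047,"z":0.0118,"rx":0,"ry":0,"rz":0,"jaw":-0.15},{"x":-0.025,"y":-0.0094,"z":0.0236,"rx":0,"ry":0,"rz":0,"jaw":-0.15},{"x":-0.0375,"y":-0.014,"z":0.0354,"rx":0,"ry":0,"rz":0,"jaw":-0.15},{"x":-0.05,"y":-0.0188,"z":0.0472,"rx":0,"ry":0,"rz":0,"jaw":-0.15},{"x":-0.0625,"y":-0.0235,"z":0.059,"rx":0,"ry":0,"rz":0,"jaw":-0.15},{"x":-0.075,"y":-0.028,"z":0.0708,"rx":0,"ry":0,"rz":0,"jaw":-0.15},{"x":-0.0876,"y":-0.033,"z":0.0825,"rx":0,"ry":0,"rz":0,"jaw":-0.15},{"x":-0.1,"y":-0.0377,"z":0.0943,"rx":0,"ry":0,"rz":0,"jaw":-0.15},{"x":-0.1126,"y":-0.0424,"z":0.106,"rx":0,"ry":0,"rz":0,"jaw":-0.15},{"x":-0.125,"y":-0.047,"z":0.118,"rx":0,"ry":0,"rz":0,"jaw":-0.15},{"x":-0.1377,"y":-0.0518,"z":0.1297,"rx":0,"ry":0,"rz":0,"jaw":-0.15},{"x":-0.15,"y":-0.0565,"z":0.1415,"rx":0,"ry":0,"rz":0,"jaw":-0.15}]'; python3 -c "
from look import *
look(); goal([585,15,18],46,.25)"
```

```text
clock: 8.5
ee_pos: [529.3, 12.1, 17.7]
tool_rot: [-0.351, 2.334, 0.147]
force: [-2.3, -0.1, -1.4]
opening: 36.3
finger_force: 1.2
28 163 [557.1  20.1]
65 342 [557.8  20. ]
shift [-0.1506 -0.0537  0.151 ] turn [ 0.0112 -0.0052  0.0107] q [-0.1   0.2  -0.56 -1.34 -0.29  0.05]
```

```bash
python3 -m inch '[{"x":-0.0125,"y":-0.0042,"z":0.0126,"rx":0.001,"ry":-0.0004,"rz":0.001,"jaw":-0.15},{"x":-0.025,"y":-0.0084,"z":0.0252,"rx":0.002,"ry":-0.0008,"rz":0.002,"jaw":-0.15},{"x":-0.0376,"y":-0.0125,"z":0.0378,"rx":0.003,"ry":-0.0012,"rz":0.003,"jaw":-0.15},{"x":-0.05,"y":-0.0167,"z":0.0503,"rx":0.004,"ry":-0.0017,"rz":0.004,"jaw":-0.15},{"x":-0.0627,"y":-0.021,"z":0.063,"rx":0.005,"ry":-0.002,"rz":0.005,"jaw":-0.15},{"x":-0.0753,"y":-0.025,"z":0.0755,"rx":0.006,"ry":-0.0026,"rz":0.006,"jaw":-0.15},{"x":-0.0878,"y":-0.029,"z":0.088,"rx":0.007,"ry":-0.003,"rz":0.007,"jaw":-0.15},{"x":-0.1004,"y":-0.0333,"z":0.1007,"rx":0.008,"ry":-0.0035,"rz":0.008,"jaw":-0.15},{"x":-0.113,"y":-0.0375,"z":0.1132,"rx":0.009,"ry":-0.004,"rz":0.009,"jaw":-0.15},{"x":-0.1255,"y":-0.0417,"z":0.126,"rx":0.01,"ry":-0.0044,"rz":0.01,"jaw":-0.15},{"x":-0.138,"y":-0.046,"z":0.1384,"rx":0.011,"ry":-0.005,"rz":0.0105,"jaw":-0.15},{"x":-0.1506,"y":-0.05,"z":0.151,"rx":0.011,"ry":-0.005,"rz":0.0107,"jaw":-0.15}]'; python3 - <<'E'
from look import *
s=look(); goal([615,16,18],46,.25)
t=r.snapshot("top"); a=cv2.resize(s["color"][130:290,190:400],(420,320)); b=cv2.resize(t["color"][140:260,220:350],(347,320)); cv2.imwrite("pics/mid.png",np.hstack([a,b]))
E
```

```text
clock: 9.75
ee_pos: [583.8, 15.8, 17.6]
tool_rot: [-0.292, 2.325, 0.125]
force: [-1.1, -0.5, -1.8]
opening: 36.6
finger_force: 1.2
28 153 [611.4  22.5]
65 305 [611.9  22.2]
shift [-0.082  -0.0296  0.0842] turn [ 0.0002 -0.0002 -0.0001] q [-0.03  0.27 -0.47 -1.33 -0.21 -0.05]
```

View pics/mid.png

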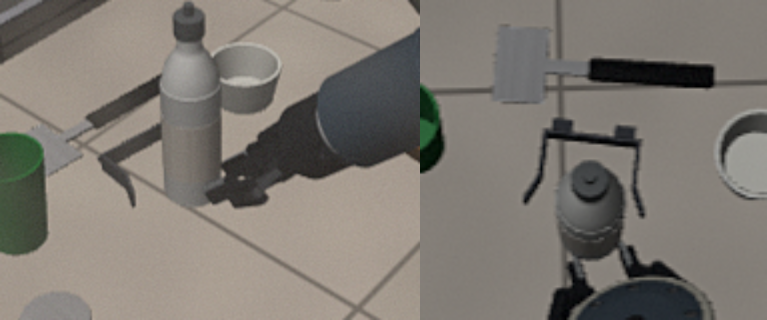

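The bottle is upright in the mouth between the flares, at right-panel pixels (526,200) and (640,214). I'll push on more slowly.

```bash
python3 -m inch '[{"x":-0.0082,"y":-0.003,"z":0.0084,"rx":0,"ry":0,"rz":0,"jaw":-0.15},{"x":-0.0164,"y":-0.006,"z":0.0168,"rx":0,"ry":0,"rz":0,"jaw":-0.15},{"x":-0.0246,"y":-0.009,"z":0.0252,"rx":0,"ry":0,"rz":0,"jaw":-0.15},{"x":-0.0328,"y":-0.012,"z":0.0337,"rx":0,"ry":0,"rz":0,"jaw":-0.15},{"x":-0.041,"y":-0.0148,"z":0.042,"rx":0,"ry":0,"rz":0,"jaw":-0.15},{"x":-0.049,"y":-0.0178,"z":0.0505,"rx":0,"ry":0,"rz":0,"jaw":-0.15},{"x":-0.0574,"y":-0.0207,"z":0.059,"rx":0,"ry":0,"rz":0,"jaw":-0.15},{"x":-0.0656,"y":-0.0237,"z":0.0674,"rx":0,"ry":0,"rz":0,"jaw":-0.15},{"x":-0.074,"y":-0.0266,"z":0.0758,"rx":0,"ry":0,"rz":0,"jaw":-0.15},{"x":-0.082,"y":-0.0296,"z":0.0842,"rx":0,"ry":0,"rz":0,"jaw":-0.15}]'; python3 -c "
from look import *
look(); goal([629,16.5,18],46,.25)"
```

```text
clock: 10.85
ee_pos: [614.1, 16.0, 17.7]
tool_rot: [-0.292, 2.325, 0.125]
force: [-2.6, -0.4, -0.2]
opening: 36.4
finger_force: 1.2
28 149 [641.9  22.5]
65 283 [641.3  22.6]
shift [-0.0395 -0.0123  0.0401] turn [ 0.0002 -0.0003 -0.    ] q [ 0.    0.31 -0.41 -1.24 -0.19 -0.17]
```

```bash
python3 -m inch '[{"x":-0.0056,"y":-0.0017,"z":0.0057,"rx":0,"ry":0,"rz":0,"jaw":-0.15},{"x":-0.0113,"y":-0.0035,"z":0.0115,"rx":0,"ry":0,"rz":0,"jaw":-0.15},{"x":-0.017,"y":-0.0053,"z":0.0172,"rx":0,"ry":0,"rz":0,"jaw":-0.15},{"x":-0.0226,"y":-0.007,"z":0.0229,"rx":0,"ry":0,"rz":0,"jaw":-0.15},{"x":-0.0282,"y":-0.0088,"z":0.0286,"rx":0,"ry":0,"rz":0,"jaw":-0.15},{"x":-0.034,"y":-0.0105,"z":0.0344,"rx":0,"ry":0,"rz":0,"jaw":-0.15},{"x":-0.0395,"y":-0.0123,"z":0.04,"rx":0,"ry":0,"rz":0,"jaw":-0.15}]'; python3 -c "
from look import *
look(); goal([633,16.5,18],46,.25)"
```

```text
clock: 11.6
ee_pos: [628.4, 16.5, 17.9]
tool_rot: [-0.292, 2.325, 0.125]
force: [-3.2, -0.2, -1.5]
opening: 36.3
finger_force: 1.1
28 145 [656.3  23.1]
65 285 [656.   23.1]
shift [-0.0116 -0.0042  0.0118] turn [ 0.0002 -0.0004 -0.    ] q [ 0.02  0.33 -0.39 -1.19 -0.17 -0.23]
```

Next, 1 mm per row, with force checks.

```bash
python3 -m inch '[{"x":-0.0029,"y":-0.001,"z":0.0029,"rx":0,"ry":0,"rz":0,"jaw":-0.15},{"x":-0.0058,"y":-0.002,"z":0.0058,"rx":0,"ry":0,"rz":0,"jaw":-0.15},{"x":-0.0087,"y":-0.003,"z":0.0087,"rx":0,"ry":0,"rz":0,"jaw":-0.15},{"x":-0.0116,"y":-0.004,"z":0.0116,"rx":0,"ry":0,"rz":0,"jaw":-0.15}]'; python3 -c "
from look import *
look()"; python3 -m inch '[{"x":-0.0029,"y":-0.001,"z":0.0029,"rx":0,"ry":0,"rz":0,"jaw":-0.15},{"x":-0.0058,"y":-0.002,"z":0.0058,"rx":0,"ry":0,"rz":0,"jaw":-0.15}]'; python3 -c "
from look import *
s=look()
t=r.snapshot('top'); a=cv2.resize(s['color'][120:270,180:380],(440,330)); b=cv2.resize(t['color'][150:250,225:345],(360,330),interpolation=2); cv2.imwrite('pics/end.png',np.hstack([a,b[:,:360]]))
"
```

```text
clock: 12.05
ee_pos: [632.5, 16.5, 17.9]
tool_rot: [-0.292, 2.325, 0.125]
force: [-2.1, -0.7, -1.9]
opening: 36.1
finger_force: 1.1
28 151 [660.6  23. ]
65 291 [660.5  23. ]
clock: 12.3
ee_pos: [634.6, 16.5, 18.0]
tool_rot: [-0.292, 2.325, 0.125]
force: [-1.8, -0.4, -0.9]
opening: 36.3
finger_force: 1.1
28 143 [662.4  23.1]
65 282 [662.5  23.1]
```

View pics/end.png

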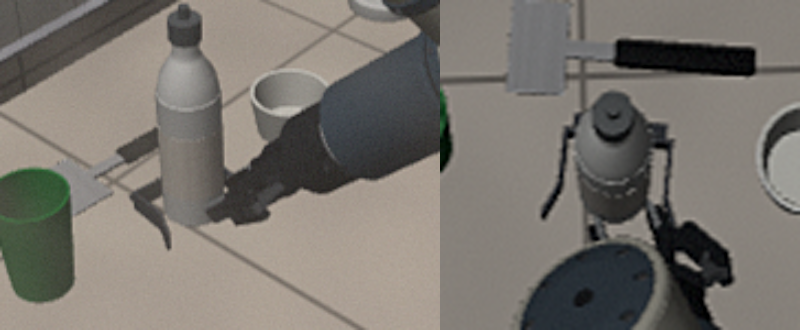

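The bottle is upright inside the bay, and force shows no wall contact yet. I'll keep going in 1 mm steps.

```bash
for i in 1; do python3 -m inch '[{"x":-0.0029,"y":-0.001,"z":0.0029,"rx":0,"ry":0,"rz":0,"jaw":-0.15},{"x":-0.0058,"y":-0.002,"z":0.0058,"rx":0,"ry":0,"rz":0,"jaw":-0.15}]'|grep -E "ee|for"; done; python3 -c "
from look import *
look()"
```

```text
ee_pos: [636.7, 16.5, 18.0]
force: [-1.6, -0.4, -1.4]
finger_force: 1.1
28 150 [665.1  23.1]
65 285 [664.5  23.1]
```

```bash
python3 -m inch '[{"x":-0.0029,"y":-0.001,"z":0.0029,"rx":0,"ry":0,"rz":0,"jaw":-0.15},{"x":-0.0058,"y":-0.002,"z":0.0058,"rx":0,"ry":0,"rz":0,"jaw":-0.15}]'|grep -E "ee|for"; python3 -c "
from look import *
look()"
```

```text
ee_pos: [638.2, 16.7, 17.6]
force: [-6.2, -0.2, 1.4]
finger_force: 3.0
28 136 [665.4  23.3]
65 284 [665.4  23.1]
```

```bash
python3 -m inch '[{"x":-0.0029,"y":-0.001,"z":0.0029,"rx":0,"ry":0,"rz":0,"jaw":-0.15},{"x":-0.0029,"y":-0.001,"z":0.0029,"rx":0,"ry":0,"rz":0,"jaw":-0.15}]'|grep -E "ee|for"; python3 -c "
from look import *
look();goal([600,8,30],46,.25);goal([560,-4,150],46,.25)"
```

```text
ee_pos: [638.5, 16.7, 17.3]
force: [-9.1, -0.6, 2.6]
finger_force: 4.2
28 139 [663.9  81.2]
65 282 [665.2  23.1]
shift [ 0.0738  0.0047 -0.1484] turn [ 0.0005 -0.001  -0.0001] q [ 0.04  0.34 -0.37 -1.15 -0.17 -0.28]
shift [-0.1541 -0.0014 -0.6026] turn [ 0.0005 -0.001  -0.0001] q [ 0.04  0.34 -0.37 -1.15 -0.17 -0.28]
```

Force climbed to 9 N and the bottle stopped moving, so it is against the back wall. I'll back straight out, low.

```bash
python3 -m inch '[{"x":0.006,"y":0,"z":-0.006,"rx":0,"ry":0,"rz":0,"jaw":-0.15},{"x":0.012,"y":0,"z":-0.012,"rx":0,"ry":0,"rz":0,"jaw":-0.15},{"x":0.022,"y":0,"z":-0.024,"rx":0,"ry":0,"rz":0,"jaw":-0.15},{"x":0.04,"y":0,"z":-0.043,"rx":0,"ry":0,"rz":0,"jaw":-0.15},{"x":0.065,"y":0,"z":-0.07,"rx":0,"ry":0,"rz":0,"jaw":-0.15},{"x":0.095,"y":0,"z":-0.1,"rx":0,"ry":0,"rz":0,"jaw":-0.15},{"x":0.125,"y":0,"z":-0.135,"rx":0,"ry":0,"rz":0,"jaw":-0.15},{"x":0.16,"y":0,"z":-0.175,"rx":0,"ry":0,"rz":0,"jaw":-0.15},{"x":0.2,"y":0,"z":-0.22,"rx":0,"ry":0,"rz":0,"jaw":-0.15},{"x":0.22,"y":0,"z":-0.25,"rx":0,"ry":0,"rz":0,"jaw":-0.15},{"x":0.22,"y":0,"z":-0.25,"rx":0,"ry":0,"rz":0,"jaw":-0.15},{"x":0.22,"y":0,"z":-0.25,"rx":0,"ry":0,"rz":0,"jaw":-0.15}]'; python3 - <<'E'
from look import *
s=r.snapshot("side");t=r.snapshot("top")
for n,s_ in(("side",s),("top",t)):
    W=world(s_);x,y,z=np.moveaxis(W,-1,0); m=(x>625)&(x<700)&(y>-15)&(y<62)
    for a,b in((26,65),(65,130),(205,240)):
        k=m&(z>a)&(z<b); print(n,a,k.sum(),circ(W[k],30. if b<200 else None).round(1) if k.sum()>8 else '')
    for nm,l in dict(tumbler=(630,780,130,260),ramekin=(600,750,-200,-80),bowl=(350,560,-290,-120),jar=(450,620,220,330)).items():
        m=(x>l[0])&(x<l[1])&(y>l[2])&(y<l[3])&(z>12)
        print(nm,m.sum(),W[m].min(0).round(),W[m].max(0).round())
a=cv2.resize(s['color'][120:270,180:380],(440,330)); b=cv2.resize(t['color'][150:250,225:345],(360,330),interpolation=2); cv2.imwrite('pics/fin.png',np.hstack([a,b]))
E
```

```text
clock: 14.35
ee_pos: [559.9, -4.2, 22.5]
tool_rot: [-0.292, 2.324, 0.124]
force: [0.0, 0.0, -0.2]
opening: 36.3
finger_force: 0.0
side 26 401 [665.3  23.2  30. ]
side 65 751 [665.3  23.2  30. ]
side 205 185 [663.   25.2  11.2]
tumbler 1814 [661. 152.  12.] [734. 223. 108.]
ramekin 891 [ 624. -176.   12.] [710. -91.  52.]
bowl 404 [ 382. -226.   12.] [ 445. -134.   53.]
jar 1949 [497. 253.  12.] [561. 317.  89.]
top 26 69 [665.9  22.1  30. ]
top 65 144 [666.1  22.1  30. ]
top 205 163 [665.7  22.7  10.8]
tumbler 673 [663. 151.  12.] [734. 222. 109.]
ramekin 474 [ 628. -178.   12.] [711. -94.  56.]
bowl 1756 [ 383. -254.   12.] [ 504. -138.   55.]
jar 758 [499. 247.  12.] [564. 310.  92.]
```

View pics/fin.png

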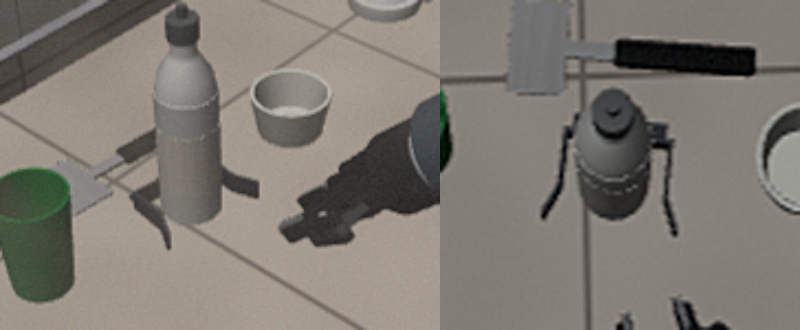

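The pictures show the bottle upright in the bay, with its cap at right-panel (613,112), between the side walls. The gripper is about 100 mm clear and the bystanders haven't moved.

```bash
python3 -c "
from station import r
print(r.sign_off())"
```

```text
the job is handed in; nothing more can be done
None
```

The bottle stands upright against the back wall of the bay, the gripper is about 100 mm clear, and the job is handed in at about 14.5 s; early on the fingers briefly touched its shoulder and tilted it 1–2°, but it settled back upright in place, and the measured bystanders (tumbler, ramekin, bowl, jar) had not moved, nor by eye had the scraper.

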